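# Ready a brass casting for its record photo

### The arm

A 7-joint arm with a two-finger parallel gripper is mounted at the origin on the work surface. World frame = base frame: x ahead of the robot, y to its left, z up, the work surface at z = 0. Lengths are in mm, angles in rad, forces in N, time in s.
With the tool pointing down it reaches from about 425 to 1025 mm from the base axis. Payload 3.6 kg.
Tool frame: the origin (TCP) lies at the very end of the fingers, on their centre line; the grasp point (between the pads) lies 19 mm behind it; z points along the fingers, y is the line along which they close (so a half turn about z gives the same grasp; the last joint's range is limited). The gripper opens to 85 mm and grips with 20 to 120 N. Pads are 22 mm wide; open, the fingers measure 114 mm over their backs; the gripper's body (76 mm by 85 mm) begins 54 mm behind the grasp point. The pads swing forward as they close: fully open they stand 13 mm farther back than shut.
Start: joints at [-1.401, 0.591, 0.048, 1.609, -0.033, 0.943, -0.034], TCP at [188.34, 700.113, 231.302] pointing down, gripper open.
Joint ranges: [-2.69, 2.69], [-0.47, 2.24], [-1.27, 1.36], [0.19, 2.51], [-1.53, 4.68], [0.08, 2.07], [-3.09, 3.09]. Speed limits (rad/s): [2.57, 2.57, 3.14, 3.14, 3.14, 3.14, 3.14].

### API

Orientations are given as [roll, pitch, yaw] about the fixed x, y, z axes, in that order (R = Rz(yaw) Ry(pitch) Rx(roll)).
In Python, from bench import robot gives the robot as it stands. Calls block until the motion is done:
- robot.move_pose(position, orientation): joint-space move of the TCP to a pose.
- robot.move_linear(position, rotation=None, vel=150, contact_N=None): straight line of the TCP; rotation=None keeps the orientation; vel is the mean speed in mm/s. With contact_N (N) it stops when the force on the tool has changed by that much, and returns True; else False.
- robot.movej(angles): joint-space move.
- robot.move_gripper(opening, force=None): opening from 0.0 (shut) to 1.0 (fully open); force is the grip in N (None keeps the last); returns when the fingers have stopped.
- robot.pause(seconds).
- robot.solve_ik(position, orientation): joint angles nearest the present ones, or None.
- robot.get_obs(): the state.
- robot.grab_frame(name): name is "side" or "top"; returns a dict with "pixels" (480x640x3 uint8, red, green, blue), "fx", "fy", "cx", "cy" (pixels), "origin" and "rotation" of the camera in the world. Camera axes: x right, y up, looking along -z (the intrinsics and any distortion apply to the point x, -y, -z); pixel columns grow to the right and rows downward; lengths in mm; the calibration is good to about 2 mm. A picture is of the moment at which its call begins. There is no depth.
A pose or a line that the arm cannot do raises robot.Unreachable and nothing moves.
- robot.sign_off(): hands the job in; it is judged then, once.
The state is a dict: "clock": time; "joints": joint angles; "joint_velocities": joint speeds; "effort": joint torques, N m; "tcp_pos": TCP position; "eef_rot": TCP orientation; "contact_force": force on the tool from outside, world axes, zero at the start; "ft_torque": the same for the moment, N m; "opening": opening from 0.0 (shut) to 1.0 (fully open); "finger_force": force on a finger pad.
Only numpy, scipy, OpenCV 4.12 (cv2) and the standard library are available. Lean on these libraries where they do the work, as an engineer would, in place of code of your own. Each camera call takes 0.05 s, during which the arm holds its last target. There are 200 camera calls.

### The job

Get the tall brass candlestick ready for its record photo: stand it upright inside the black circle on the scale's pan, and turn the camera's clicking collar to the click where its lug lines up with the long rib on the barrel. Set the candlestick down without dropping it, leave the other brass pieces where they are, and let go of everything.

Things in the scene. Friction and masses are not known exactly. Their poses are not given: they have to be found in the camera images.
- tall_stick_center (a point): Tall brass candlestick, loose, 150 mm tall, 0.35 to 0.6 kg: round foot 80 mm in diameter, stem 18 mm thick, at the top a solid cylindrical cup 40 mm in diameter, 122 to 150 mm above the underside, that can be gripped from above. This point: on its axis, half-way up (75 mm); z is its axis, up. It starts upright on the table in one of four places, right or left of the scale.
- tall_stick: The same tall candlestick; the origin is the centre of its underside, z up along its axis.
- scale: Counter scale, fixed, origin at the centre of its underside. Housing 240 (x) by 280 mm (y -150 to +130), 44 high; steel pan on it 220 (x) by 190 mm (y), centred at y -30, its surface 60 mm above the table, lip 5 mm high. A post 22 mm thick at (-54, +94) mm carries a camera barrel (see barrel), which overhangs the pan's near left corner up to 310 mm above the table. Yaw and place vary.
- pan_mark (a point): Centre of the black circle drawn on the pan (inner radius 60 mm), at the pan's surface, 60 mm above the table. z up, x and y as the scale's. It lies 168 mm horizontally from the collar's middle, below the camera's lens; the pan around it is flat and free.
- barrel: The camera's fixed barrel, origin on its axis at the collar's middle, axes as collar_mid. Above the collar (+z) it is aluminium, 44 mm in diameter, and ends 30 mm above the origin; nothing stands beyond. Below the collar 44 mm in diameter to z -26 mm, then black, 52 mm in diameter, to -70 mm (lens end, towards the pan). The post joins it from below at about z -47 mm.
- collar_mid (a point): Middle of the collar, on the barrel's axis, 270 mm above the table; does not turn with the collar. z runs up along the barrel and leans 40 degrees from vertical, away from the pan; x points to the barrel's upward side, where the long rib is. The collar: black ribbed ring, 58 mm outer diameter, 24 mm long along z. It can be gripped across its diameter, tool along the barrel from its upper end.
- lug (a point): Outer face of the aluminium lug on the collar: a block 9 mm wide round the ring, 22 mm long along the axis, standing out of the ring from 29 to 45 mm from the axis. This point is on its outer face, 45 mm from the axis, and turns with the collar.
- long_rib (a point): The mark: a raised black rib 17 mm long (along the barrel) and 5 mm wide on the fixed barrel just above the collar, on its upward side (+x of collar_mid), standing out to 25.5 mm from the axis. Three small studs (5 mm long) mark the other clicks: 74 and 37 degrees clockwise of it as seen from the barrel's upper end, and 37 degrees counter-clockwise.
- collar (a joint): Angle of the collar in rad, growing counter-clockwise seen from the barrel's upper end (right-handed about collar_mid's z). Clicks at 0, 0.65, 1.3 and 1.95, end stops just beyond first and last. At 1.3 the lug meets the long rib (lug angle from collar_mid's x = value - 1.3). Starts at or near 0 or 0.65. Let go within 0.2 rad it pulls itself into the click; turning takes about 0.15 N m.
- short_stick: Short candlestick, loose, to be left alone: the same shape as the tall one but 100 mm tall, foot 80 mm, cup 40 mm in diameter. Origin: centre of its underside. It stands on the table in another of the four places.
- ashtray: Round brass ashtray, loose, to be left alone: 100 mm in diameter, 30 mm high. Origin: centre of its underside. In another of the four places.
- bell: Brass hand bell standing on its mouth, loose, to be left alone: 72 mm in diameter at the mouth, 120 mm high with a handle 22 mm thick on top. Origin: centre of its underside. In another of the four places.
There are look-alikes about, which are no part of the job. What is shaped like the tall_stick but pink or white is not meant.

How it is judged (in metres and radians):
At the end, for the whole second after the job is handed in: The collar rests in its 1.3 rad click (within 0.09 rad), lug in line with the long rib; the tall candlestick stands upright (within 0.06 rad), at rest, on the pan, its axis within 22 mm of the circle's centre; the short candlestick, ashtray and bell are within 30 mm of where they were (value of joint collar between 1.21 and 1.39 rad and velocity of joint collar between -0.05 and 0.05 rad/s and horizontal distance between tall_stick and pan_mark below 0.022 m and z of tall_stick in the frame of pan_mark between -0.004 and 0.004 m and angle between tall_stick's own z axis and vertical below 0.06 rad and linear speed of tall_stick below 0.02 m/s and distance of each of short_stick, ashtray, bell from where it was at the start of the episode below 0.03 m); the robot touches nothing.
It fails at once if the short candlestick is moved more than 30 mm (distance of short_stick from where it was at the start of the episode above 0.03 m).
It fails at once if the ashtray is moved more than 30 mm (distance of ashtray from where it was at the start of the episode above 0.03 m).
It fails at once if the bell is moved more than 30 mm (distance of bell from where it was at the start of the episode above 0.03 m).
It fails at once if the tall candlestick is tipped over (more than 0.7 rad) (angle between tall_stick's own z axis and vertical above 0.7 rad).
It fails at once if the tall candlestick is dropped or banged on the scale or camera (over 80 N) (contact force between tall_stick and scale above 80 N).
It also fails if it takes over 58 s, if anything falls off the work surface, if the arm or the gripper's body presses on something with over 40 N, if the wrist force passes 120 N, or if a joint passes its speed limit or range.

## Working session

There is one attempt and no reset: what is moved stays moved. The work goes in short steps, each a Python script; the robot and the scene stay as the last script left them, time stands still between calls to the robot, and variables do not carry over. Pictures are saved under pics/ and viewed, at most 10 in all, crops included, and the job is handed in when it is done.

```bash
ls; mkdir -p pics; python3 - <<'E'
from bench import robot
import cv2,pickle
d={}
for n in("side","top"):
    f=robot.grab_frame(n);d[n]=f;cv2.imwrite(f"pics/{n}0.png",f["pixels"][:,:,::-1])
    print({k:v for k,v in f.items() if k!="pixels"})
pickle.dump(d,open("f0.pkl","wb"))
print(robot.get_obs())
E
```

```text
pics
{'fx': 578.167590101969, 'fy': 578.167590101969, 'cx': 326.6685325940566, 'cy': 237.27062387417075, 'origin': array([  49.30076449, -991.95177171,  922.0577048 ]), 'rotation': array([ 0.94862616, -0.0075063 , -0.5150815 ])}
{'fx': 582.1809205172498, 'fy': 582.1809205172498, 'cx': 316.2619776706042, 'cy': 251.6585272222867, 'origin': array([ 470.78439251,  -96.02538667, 1732.32814956]), 'rotation': array([ 0.03976152,  0.01994279, -1.58467281])}
{'clock': 0.1, 'joints': array([-1.40148862,  0.59204502,  0.04831002,  1.60970905, -0.03332319,
        0.94266838, -0.03369804]), 'joint_velocities': array([-0.00022283, -0.00352191, -0.00075028, -0.0037067 , -0.00120566,
       -0.00200713, -0.00055032]), 'effort': array([ 3.34344950e-03, -5.49996650e+01,  1.55249421e+00, -1.98825377e+01,
        9.64079169e-03,  3.81940015e-03,  3.88114501e-06]), 'tcp_pos': array([188.1449477 , 699.39022276, 230.23702451]), 'eef_rot': array([-3.13957056e+00,  9.94835151e-05,  2.87884850e+00]), 'contact_force': array([0.07253161, 0.18703582, 0.38217961]), 'ft_torque': array([ 0.01297137, -0.00106942,  0.03506929]), 'finger_force': 0.0, 'opening': 0.9965374388704413}
```

View pics/side0.png

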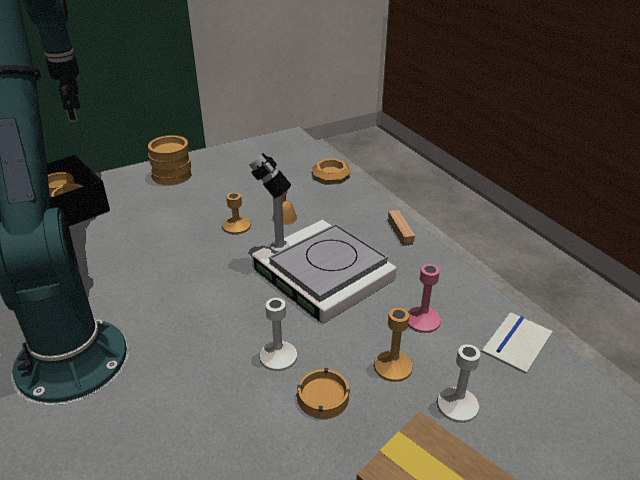

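View pics/top0.png

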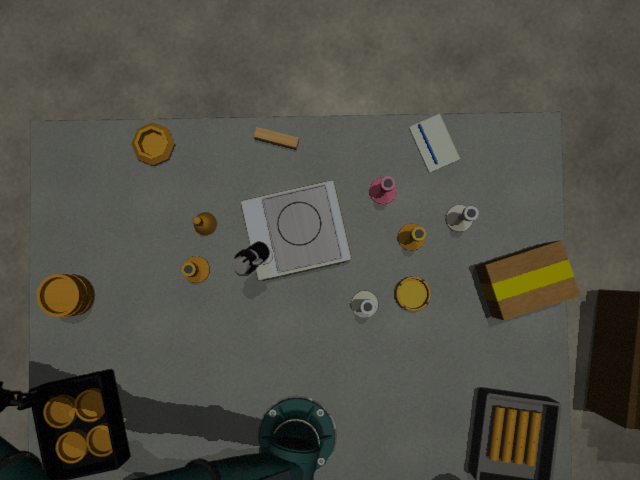

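```bash
cat > h.py <<'E'
import numpy as np,cv2,pickle
from scipy.spatial.transform import Rotation as R
def cam(f): return R.from_euler('xyz',f['rotation']).as_matrix(),np.array(f['origin'])
def ray(f,u,v):
    M,o=cam(f); d=M@np.array([(u-f['cx'])/f['fx'],-(v-f['cy'])/f['fy'],-1.]); return o,d/np.linalg.norm(d)
def onz(f,u,v,z):
    o,d=ray(f,u,v); return o+d*(z-o[2])/d[2]
def proj(f,p):
    M,o=cam(f); c=M.T@(np.array(p,float)-o); return np.array([f['cx']+f['fx']*c[0]/-c[2],f['cy']+f['fy']*c[1]/c[2]])
def tri(fa,a,fb,b):
    o1,d1=ray(fa,*a);o2,d2=ray(fb,*b)
    s=np.linalg.lstsq(np.c_[d1,-d2],o2-o1,rcond=None)[0]
    p,q=o1+s[0]*d1,o2+s[1]*d2; return (p+q)/2,np.linalg.norm(p-q)
E
python3 - <<'E'
from h import *
d=pickle.load(open("f0.pkl","rb"));np.set_printoptions(precision=1,suppress=True)
print(onz(d['top'],297,430,100))
for n,(u,v),r in(("top",(300,223),40),("side",(332,255),45)):
    f=d[n];g=cv2.cvtColor(f['pixels'],cv2.COLOR_RGB2GRAY)
    # dark ring pixels: black-hat
    bh=cv2.morphologyEx(g,cv2.MORPH_BLACKHAT,np.ones((9,9)))
    m=(bh>18).astype(np.uint8);m2=np.zeros_like(m);m2[v-30:v+30,u-r:u+r]=m[v-30:v+30,u-r:u+r]
    k,l,st,_=cv2.connectedComponentsWithStats(m2,connectivity=8);i=1+np.argmax(st[1:,4]);ys,xs=np.nonzero(l==i)
    P=np.array([onz(f,x,y,60)[:2] for x,y in zip(xs,ys)])
    A=np.c_[2*P,np.ones(len(P))];s=np.linalg.lstsq(A,(P**2).sum(1),rcond=None)[0]
    print(n,"circle",s[:2],"r",np.sqrt(s[2]+s[0]**2+s[1]**2),len(P),proj(f,[*s[:2],60]))
    hsv=cv2.cvtColor(f['pixels'],cv2.COLOR_RGB2HSV)
    b=cv2.inRange(hsv,(8,120,50),(24,255,255));k,l,st,c=cv2.connectedComponentsWithStats(b)
    for i in range(1,k):
        if st[i,4]>80: print(n,st[i],c[i],onz(f,*c[i],0))
def crop(n,x,y,w,h,s):return cv2.resize(d[n]['pixels'][y:y+h,x:x+w,::-1],None,fx=s,fy=s,interpolation=cv2.INTER_CUBIC)
a=crop("top",222,228,60,60,6.5);b=crop("side",240,140,60,60,6.5);cv2.imwrite("pics/c1.png",np.hstack([a,b]))
a=crop("top",385,215,60,50,6.5);b=crop("side",365,300,60,90,5)
b=cv2.copyMakeBorder(b,0,0,0,0,0);H=max(a.shape[0],b.shape[0])
pad=lambda x:cv2.copyMakeBorder(x,0,H-x.shape[0],0,0,0)
cv2.imwrite("pics/c2.png",np.hstack([pad(a),pad(b)]))
E
```

```text
[ 41.8  -4.1 100. ]
top circle [620.8 -14.5] r 61.81425016595874 245 [298.8 223.1]
top [ 132  122   42   43 1302] [152.6 143.6] [873.7 427.1   0. ]
top [254 128  44  20 442] [275.8 137.5] [885.3  54.5   0. ]
top [193 212  24  23 397] [204.9 223.3] [630. 270.   0.]
top [398 224  29  26 473] [410.6 236.6] [ 581.  -343.6    0. ]
top [ 485  241   83   43 1616] [525.9 261.5] [ 501.9 -681.5    0. ]
top [182 256  27  27 492] [196.2 269.1] [493.4 297.1   0. ]
top [  37  274   51   44 1547] [ 59.2 294.9] [421.8 709.6   0. ]
top [396 277  35  34 885] [412.6 293.3] [ 412.7 -346.     0. ]
top [ 497  277   83   43 1587] [538.2 298.1] [ 393.6 -714.7    0. ]
top [632 354   7  27  93] [635.5 367.6] [ 187.4 -991.2    0. ]
top [  43  390   62   39 1324] [ 75.4 409.4] [ 81.6 659.8   0. ]
top [489 407  16  54 514] [496.8 433.4] [   0.6 -582.9    0. ]
top [501 408  16  55 510] [509. 435.] [  -4.4 -618.3    0. ]
top [514 410  15  54 509] [521.2 436.8] [  -9.9 -653.6    0. ]
top [526 412  16  54 515] [533.4 438.5] [ -14.9 -688.8    0. ]
top [  55  425   58   39 1346] [ 83.8 443.8] [-19.6 634.3   0. ]
side circle [621.5 -17.1] r 61.768038563164055 264 [331.3 254.3]
side [ 148  135   43   50 1783] [169.3 159.2] [447.7 770.3   0. ]
side [312 159  38  24 694] [330.7 170.4] [884.8 443.    0. ]
side [ 48 172  35  25 552] [ 60.7 183.1] [104.  778.5   0. ]
side [222 193  29  41 585] [235.5 217.3] [508.2 335.8   0. ]
side [282 192  15  32 287] [287.6 210.8] [654.  294.2   0. ]
side [ 375  308   38   73 1360] [394.6 352.4] [ 607.6 -315.5    0. ]
side [ 298  369   51   50 1960] [323.  393.5] [ 419.8 -336.6   -0. ]
side [ 380  431   86   49 1902] [416.6 459.7] [ 493.7 -546.4    0. ]
```

View pics/c1.png

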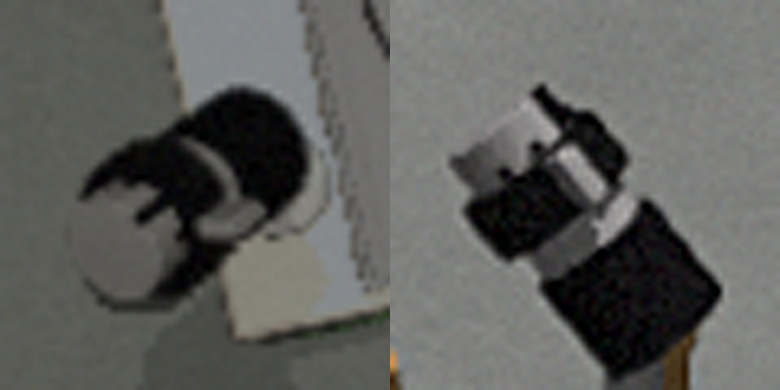

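View pics/c2.png

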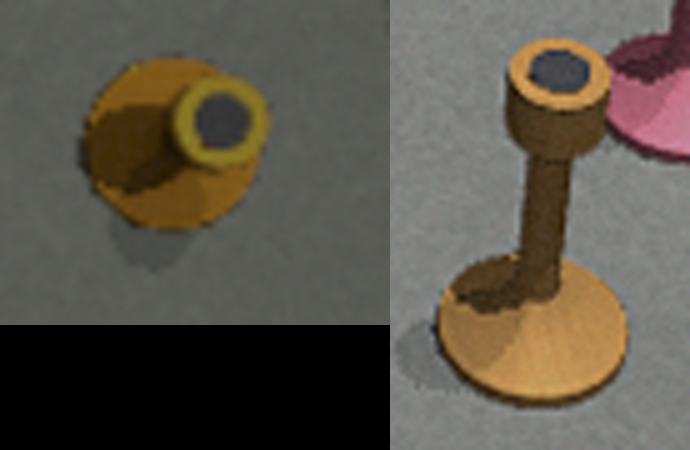

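```bash
cat > m.py <<'E'
from h import *
np.set_printoptions(precision=1,suppress=True)
d=pickle.load(open("f0.pkl","rb"));T,S=d['top'],d['side']
if __name__=="__main__":
    print("cup",onz(T,419,233.8,150),onz(S,398.6,315,150),tri(T,(419,233.8),S,(398.6,315)))
    print("foot",onz(T,411.2,237,5),onz(S,365+143/5,300+327/5,5))
    print("short cup",tri(T,(188.5,268.5),S,(234.5,199)))
    e,g=tri(T,(222+120/6.5,228+245/6.5),S,(240+103/6.5,140+130/6.5));print("barrel end",e,g)
    pm=np.array([621.2,-15.8,60])
    for e2 in (e,onz(T,222+120/6.5,228+245/6.5,293)):
        h=e2-pm;h[2]=0;L=np.linalg.norm(h);h/=L;print(L-30*np.sin(np.radians(40)),"vs168 h",h)
    k=np.array([0,0,1.]);s,c=np.sin(np.radians(40)),np.cos(np.radians(40))
    z=s*h+c*k;x=-c*h+s*k;y=np.cross(z,x);o=pm+168*h;o[2]=270;print("collar_mid",o)
    np.savez("geo.npz",o=o,M=np.c_[x,y,z],pm=pm)
    im=[]
    for n,(cx,cy) in(("top",(222,228)),("side",(240,140))):
        f=d[n];q=cv2.resize(f['pixels'][cy:cy+60,cx:cx+60,::-1],None,fx=6.5,fy=6.5,interpolation=cv2.INTER_CUBIC).copy()
        def dot(r,a,zz,col):
            p=proj(f,o+r*(np.cos(a)*x+np.sin(a)*y)+zz*z);p=((p-[cx,cy]+.5)*6.5).astype(int);cv2.circle(q,tuple(map(int,p)),3,col,-1)
        for a in np.arange(0,6.28,.26): dot(22,a,30,(0,0,255));dot(26,a,-70,(255,0,0))
        for a in (0,-.65,-1.3,.65): dot(25,a,20 if a==0 else 15,(0,255,255))
        for a,col in((-1.3,(0,255,0)),(-.65,(255,0,255))): dot(45,a,11,col);dot(45,a,-11,col)
        im.append(q)
    cv2.imwrite("pics/c3.png",np.hstack(im))
E
python3 m.py
```

```text
cup [ 578.6 -344.9  150. ] [ 579.4 -349.4  150. ] (array([ 580.1, -346.2,  146.9]), np.float64(3.0257503058002375))
foot [ 579.3 -344.5    5. ] [ 581.7 -348.2    5. ]
short cup (array([495.9, 298.9,  85.3]), np.float64(3.702123319886477))
barrel end [496.6 121.  287.7] 0.3293305310247516
165.732612865066 vs168 h [-0.7  0.7  0. ]
165.36333276430543 vs168 h [-0.7  0.7  0. ]
collar_mid [507.6 108.  270. ]
```

View pics/c3.png

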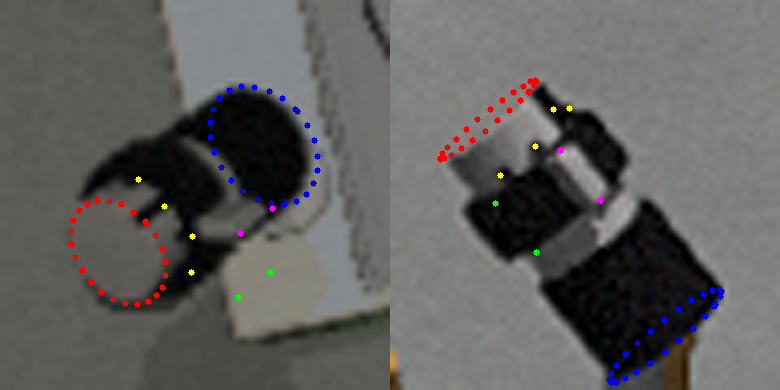

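```bash
cat > plan.py <<'E'
from m import *
G=np.load("geo.npz");B=G['M'];o=np.array([508.8,107.3,270]);zb=B[:,2];pm=G['pm']
def pose(phi,zz):
    y=np.cos(phi)*B[:,0]+np.sin(phi)*B[:,1];z=-zb
    return o+zz*zb,R.from_matrix(np.c_[np.cross(y,z),y,z]).as_euler('xyz')
E
python3 - <<'E'
from plan import *
from bench import robot
for s in(1,-1):
  for ex in (0,.3,-.3):
    for a in(-.65,0):
      for zz in(80,-19):
        q=robot.solve_ik(*pose(a+ex+s*np.pi/2,zz));print(s,ex,a,zz,None if q is None else np.round(q,2))
for yaw in(0,1.57,-1.57,.8,-.8):
    print(yaw,[ (lambda q:None if q is None else np.round(q,2))(robot.solve_ik(p,[np.pi,0,yaw])) for p in([580,-346.5,300],[580,-346.5,117],[621,-16,300],[621,-16,177])])
E
```

```text
1 0 -0.65 80 [-1.5  0.3  0.8  2.2  0.7  0.8 -1.1]
1 0 -0.65 -19 [-1.3  0.5  0.9  2.3  0.7  0.5 -1.1]
1 0 0 80 [-1.3  0.2  0.6  2.2  0.8  0.9 -0.5]
1 0 0 -19 [-1.2  0.4  0.7  2.3  0.8  0.6 -0.5]
1 0.3 -0.65 80 [-1.4  0.2  0.7  2.2  0.7  0.9 -0.8]
1 0.3 -0.65 -19 [-1.3  0.4  0.8  2.3  0.8  0.6 -0.8]
1 0.3 0 80 [-1.3  0.2  0.6  2.2  0.8  0.9 -0.2]
1 0.3 0 -19 [-1.1  0.4  0.6  2.3  0.9  0.6 -0.3]
1 -0.3 -0.65 80 [-1.6  0.3  1.   2.2  0.7  0.8 -1.3]
1 -0.3 -0.65 -19 [-1.4  0.5  0.9  2.3  0.7  0.5 -1.3]
1 -0.3 0 80 [-1.4  0.2  0.7  2.2  0.7  0.9 -0.8]
1 -0.3 0 -19 [-1.3  0.4  0.8  2.3  0.8  0.6 -0.8]
-1 0 -0.65 80 [-0.7  0.2 -0.1  2.2  0.9  1.   1.8]
-1 0 -0.65 -19 [-0.6  0.3 -0.1  2.2  1.1  0.8  1.7]
-1 0 0 80 [-0.5  0.2 -0.3  2.2  0.9  1.1  2.5]
-1 0 0 -19 [-0.5  0.3 -0.3  2.2  1.1  0.9  2.3]
-1 0.3 -0.65 80 [-0.6  0.2 -0.2  2.2  0.9  1.1  2.1]
-1 0.3 -0.65 -19 [-0.6  0.3 -0.1  2.2  1.1  0.9  2. ]
-1 0.3 0 80 [-0.4  0.2 -0.4  2.2  0.9  1.1  2.7]
-1 0.3 0 -19 [-0.4  0.3 -0.4  2.2  1.1  1.   2.6]
-1 -0.3 -0.65 80 [-0.8  0.2 -0.1  2.2  0.9  1.   1.6]
-1 -0.3 -0.65 -19 [-0.7  0.3  0.   2.2  
[... 462 characters left out ...]
-0.3,  1. ,  0.2]), array([-0.4,  0.6,  0.5,  1.9, -0.4,  0.8,  0.3])]
-1.57 [array([ 1.1,  0.7, -1.1,  1.6,  0.6,  1.2,  3.1]), array([-0.2,  1. ,  1.2,  1.8, -1.1,  1.1, -1.7]), array([ 0. ,  0.4, -0.1,  1.8,  0. ,  1. ,  3.1]), array([ 0.1,  0.5, -0.3,  1.9,  0.2,  0.8,  2.9])]
0.8 [array([-0. ,  0.6,  0.8,  1.7, -0.5,  1.1,  0.1]), array([ 0. ,  0.8,  0.7,  1.8, -0.7,  0.8,  0.3]), array([-0.6,  0.5,  0.8,  1.8, -0.4,  1. , -0.4]), array([-0.5,  0.6,  0.6,  1.9, -0.5,  0.8, -0.3])]
-0.8 [array([-0.2,  0.8,  1.2,  1.7, -0.7,  1.2, -1.2]), array([-0.2,  1. ,  1.2,  1.8, -1.1,  1.1, -0.9]), array([-0.8,  0.7,  1.2,  1.8, -0.7,  1.1, -1.7]), array([-0.8,  0.9,  1.2,  1.9, -0.9,  1.1, -1.5])]
```

```bash
python3 - <<'E'
from plan import *
from bench import robot
def st(t):
    b=robot.get_obs();print(t,round(b['clock'],1),b['tcp_pos'],"F",b['contact_force'],"T",b['ft_torque'],"op",round(b['opening'],3),"ff",b['finger_force'])
a=-.65+np.pi/2
robot.move_pose(*pose(a,90));st("standoff");print(pose(a,90)[0])
hit=robot.move_linear(pose(a,-19)[0],vel=60,contact_N=12);st("in %s"%hit)
f=robot.grab_frame("side");g=robot.grab_frame("top")
A=cv2.resize(f['pixels'][120:220,215:315,::-1],None,fx=4,fy=4);Bm=cv2.resize(g['pixels'][210:310,190:290,::-1],None,fx=4,fy=4)
cv2.imwrite("pics/d1.png",np.hstack([Bm,A]))
E
```

```text
standoff 2.3 [469.9 151.1 339. ] F [0.7 0.8 0.6] T [0.5 0.4 0. ] op 0.999 ff 0.0
[469.7 149.9 338.9]
in False 4.3 [517.1  98.6 255.6] F [-0.8  0.4  0.2] T [ 0.5  0.4 -0. ] op 0.999 ff 0.0
```

View pics/d1.png

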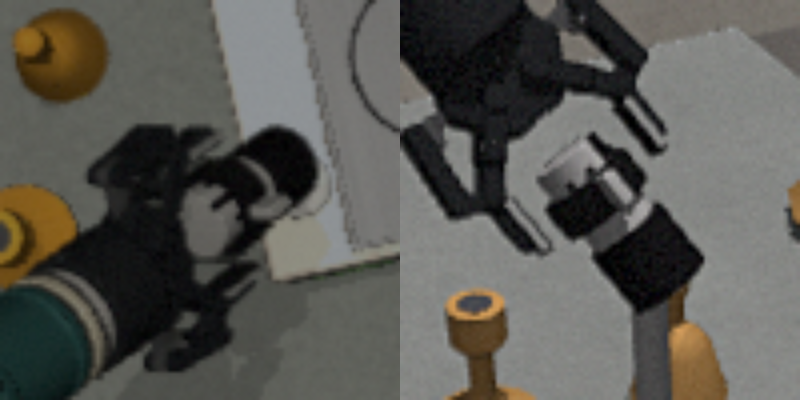

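The fingers straddle the collar symmetrically: tips at (548,250) and (660,150), collar middle near (597,195). The lug (625,180) is clear of both pads. Next I'll grip and turn.

```bash
python3 - <<'E'
from plan import *
from bench import robot
def st(t):
    b=robot.get_obs();print(t,round(b['clock'],1),b['tcp_pos'],"F",b['contact_force'],"T",b['ft_torque'],"op",round(b['opening'],3),"ff",b['finger_force'])
a=-.65+np.pi/2
robot.move_gripper(0.0,force=40);st("grip")
p,_=pose(a,-19)
for k in(.33,.66,.7):
    robot.move_linear(p,pose(a+k,-19)[1],vel=60);st("turn")
robot.move_gripper(1.0);robot.pause(.3);st("open")
robot.move_linear(pose(a+.7,90)[0],vel=100);st("out")
f=robot.grab_frame("side");g=robot.grab_frame("top")
A=cv2.resize(f['pixels'][140:200,240:300,::-1],None,fx=6.5,fy=6.5,interpolation=2);Bm=cv2.resize(g['pixels'][228:288,222:282,::-1],None,fx=6.5,fy=6.5,interpolation=2)
cv2.imwrite("pics/d2.png",np.hstack([Bm,A]))
E
```

```text
grip 4.7 [516.7  98.5 255.6] F [-4.4  2.   5.4] T [ 0.3  0.7 -0.3] op 0.672 ff 40.93495488166809
turn 5.2 [517.   98.6 255.7] F [-4.5  2.4  5.8] T [ 0.2  0.7 -0.2] op 0.668 ff 41.755494475364685
turn 5.7 [517.1  98.7 255.7] F [-4.9  3.4  5.4] T [ 0.3  0.7 -0.3] op 0.669 ff 41.80475950241089
turn 6.0 [517.1  98.7 255.7] F [-3.3  2.6  5.8] T [ 0.2  0.7 -0.4] op 0.668 ff 41.719558238983154
open 6.7 [517.1  98.3 255.5] F [-0.3 -0.2 -0.1] T [ 0.5  0.4 -0. ] op 1.002 ff 0.0
out 7.9 [469.6 149.4 338.6] F [-0.2  0.1  0.5] T [ 0.5  0.4 -0. ] op 0.998 ff 0.0
```

View pics/d2.png

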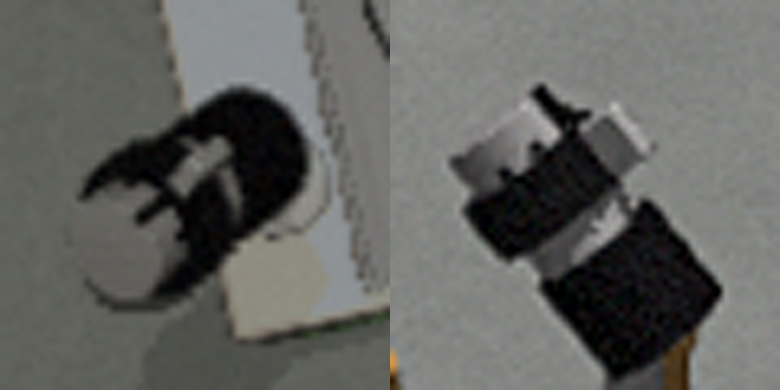

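The lug at top-view (200,165) now lies on the extension of the rib line (138,215)-(170,190), so the collar is in the right click. Next is the candlestick.

```bash
python3 - <<'E'
from plan import *
from bench import robot
def st(t):
    b=robot.get_obs();print(t,round(b['clock'],1),b['tcp_pos'],"F",b['contact_force'],"T",b['ft_torque'],"op",round(b['opening'],3),"ff",b['finger_force'])
D=[np.pi,0,np.pi/2];c=[580,-346.5]
q=robot.get_obs()['tcp_pos'];robot.move_linear(pose(np.pi/2+.05,150)[0],vel=150)
robot.move_pose([*c,300],D);st("above")
robot.move_linear([*c,170],vel=150)
hit=robot.move_linear([*c,117],vel=50,contact_N=8);st("down %s"%hit)
robot.move_gripper(0.0,force=50);st("grip")
if not hit and robot.get_obs()['opening']>.3:
    robot.move_linear([*c,137],vel=40);st("lift")
    robot.move_linear([*c,260],vel=120);st("lift")
f=robot.grab_frame("side");cv2.imwrite("pics/d3.png",f['pixels'][100:420,200:600,::-1])
E
```

```text
above 10.6 [ 581.1 -344.3  299.6] F [-0.3  0.2 -0.3] T [ 0.1 -0.  -0. ] op 0.998 ff 0.0
down False 12.8 [ 580.2 -346.8  117.4] F [ 0.5  0.1 -0.4] T [-0. -0. -0.] op 1.004 ff 0.0
grip 13.3 [ 580.5 -346.6  117.5] F [0.7 1.  1.6] T [ 0.1 -0.  -0. ] op 0.45 ff 50.137466287924326
lift 13.9 [ 579.9 -346.3  137. ] F [-0.1  0.  -5. ] T [-0.  0.  0.] op 0.448 ff 50.72081164346855
lift 15.1 [ 579.5 -345.8  258.9] F [ 0.5  0.2 -4.3] T [-0.   0.   0.1] op 0.455 ff 50.72429872181601
```

View pics/d3.png

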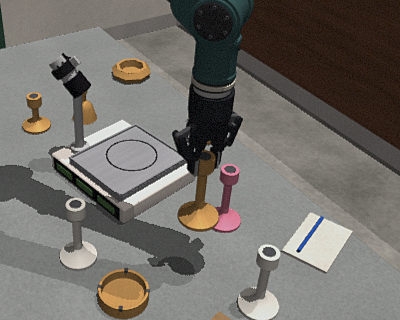

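The picture shows the stick lifted upright in the gripper, with its foot at (198,213) in the crop and the pink one behind it untouched. Next I'll carry it across and set it down.

```bash
python3 - <<'E'
from plan import *
from bench import robot
def st(t):
    b=robot.get_obs();print(t,round(b['clock'],1),b['tcp_pos'],"F",b['contact_force'],"T",b['ft_torque'],"op",round(b['opening'],3),"ff",b['finger_force'])
c=list(pm[:2])
robot.move_linear([*c,260],vel=110);robot.pause(.3);st("over")
robot.move_linear([*c,190],vel=70);robot.pause(.3)
hit=robot.move_linear([*c,170],vel=10,contact_N=3);st("set %s"%hit)
if hit:
    robot.move_gripper(1.0);robot.pause(.3);st("open")
    robot.move_linear([*c,290],vel=100)
    robot.move_linear([c[0],-330,330],vel=150);st("away")
f=robot.grab_frame("side");g=robot.grab_frame("top");pickle.dump({'side':f,'top':g},open("f1.pkl","wb"))
cv2.imwrite("pics/d4.png",np.hstack([g['pixels'][130:330,150:450,::-1],f['pixels'][130:330,200:500,::-1]]))
E
```

```text
over 18.6 [621.2 -15.9 260. ] F [-1.3 -0.8 -5.3] T [-0. -0. -0.] op 0.446 ff 50.70841673326868
set True 21.3 [621.4 -15.8 177.4] F [ 0.9 -0.3  5.7] T [ 0.  -0.   0.1] op 0.451 ff 51.53186777693918
open 22.1 [619.2 -15.  175.4] F [-0.4 -0.8  0.3] T [0.  0.1 0. ] op 1.003 ff 0.0
away 25.7 [ 621.5 -329.   329.8] F [ 0.5 -0.2  0.2] T [-0.  0.  0.] op 0.999 ff 0.0
```

View pics/d4.png

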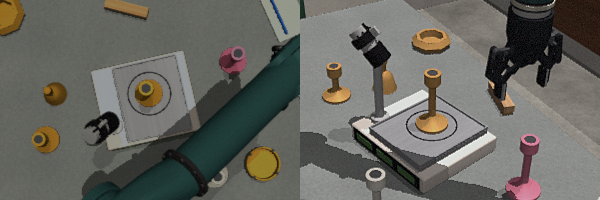

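The stick stands upright and centred in the circle (foot at (432,122), circle at (431,124)). The lug is still in line with the rib and the arm is clear, so I'll hand it in.

```bash
python3 -c "
from bench import robot
print(robot.sign_off())"
```

```text
the job is handed in; nothing more can be done
None
```

I stood the tall candlestick upright in the pan's circle, turned the collar to the long-rib click, let go of everything, and handed the job in at about 26 s; the last pictures agree, but the hand-in gave no verdict.

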